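# Open the dust-suction trim valve one true turn

### The job

The suction trim valve on the dental bench is shut and its handwheel is loose on the spindle. By its knob, turn the wheel anticlockwise (seen from above), gently take up the slack until you feel the spindle start to drag, and from that point open the valve one full turn; then let go of the knob. Do not force the wheel, and leave the plaster cast, the burner and the jar alone.

Things in the scene. Friction and masses are not known exactly. Their poses are not given: they have to be found in the camera images.
- valve: Grey gate-valve body in an aluminium pipe loop (42 mm pipe, 300 mm between its two feet) standing fixed on the bench. Origin: on the bench, on the vertical wheel axis; z up, the pipe runs along its y. The highest fixed part is the bonnet, top 140 mm above the bench.
- wheel: Bare aluminium three-spoke handwheel, level, 128 mm over the rim (12 mm thick). Origin: on the vertical wheel axis at the underside of the hub, 146 mm above the bench; z up; rim top at 162 mm. Anticlockwise from above opens. It stays where it is left. More than 60 N between fingers and wheel or knob (pad forces added up) is forcing it: a pinch of 12 N a pad is plenty.
- hub_top (a point): Middle of the hub's top, 166 mm above the bench. First the hub runs loose on the spindle, by a play that differs each time (0.3 to 2.9 rad; under 1 N at the knob); then it picks up the spindle, which drags with 0.32 Nm (6 N along the circle at the knob) for every further turn, with no stop near one turn. Clockwise it runs to the other end of the play and jams on the shut valve.
- knob_top (a point): Centre of the top of the black upright knob on the wheel: a cylinder 18 mm across, 42 mm tall, top 206.5 mm above the bench, axis 55 mm from the wheel axis. It spins freely on its own pin, so it can be held firmly and carried round the circle without turning the hand. Its angle round the wheel axis is the wheel angle.
- stem_top (a point): Centre of the top of the brass rising stem, 10 mm thick, in the middle of the hub; 175 mm above the bench when shut. It rises 2.0 mm for each full turn of the spindle (not of the loose wheel), too little to be followed by the measured poses.
- cast: White plaster dental cast with a row of teeth, 62 x 66 mm, 34 mm high, loose on the bench, to be left alone. Origin: centre of its underside.
- burner: Small bench burner, round dark foot 72 mm across, 95 mm high, loose, to be left alone. Origin: centre of its underside.
- jar: Amber glass jar with white cap, 52 mm across, 60 mm high, loose, to be left alone. Origin: centre of its underside.

How it is judged:
By the outcome, as a careful person would: the job done as asked, in the order asked, and still so for the second after the job is handed in, with the robot touching nothing.
It also fails if it takes over 72 s, if anything falls off the work surface, if the arm or the gripper's body presses on something with over 40 N, if the wrist force passes 120 N, or if a joint passes its speed limit or range.

### The arm

A 6-joint arm with a two-finger parallel gripper is mounted at the origin on the work surface. World frame = base frame: x ahead of the robot, y to its left, z up, the work surface at z = 0. Lengths are in m, angles in rad, forces in N, time in s.
With the tool pointing down it reaches from about 0.275 to 0.825 m from the base axis. Payload 4.9 kg.
Tool frame: the origin (TCP) lies midway between the tips of the shut fingers; the grasp point (between the pads) lies 19 mm behind it (bot.grip_depth is the distance from the TCP to the grasp point, in m); z points along the fingers, y is the line along which they close (so a half turn about z gives the same grasp; the last joint's range is limited). The gripper opens to 85 mm and grips with 20 to 120 N. Pads are 22 mm wide; open, the fingers measure 114 mm over their backs; the gripper's body (76 mm by 85 mm) begins 54 mm behind the grasp point. The pads swing forward as they close: fully open they stand 13 mm farther back than shut.
Start: joints at [-1.389, 0.326, -0.193, 1.052, 0, 1.437], TCP at [0.171, -0.523, 0.231] pointing down, gripper open.
Joint ranges: [-2.65, 2.65], [-0.97, 1.79], [-1.3, 1.35], [-1.93, 2.1], [-1.47, 1.37], [-3.14, 3.14]. Speed limits (rad/s): [2.57, 2.57, 3.14, 3.14, 3.14, 3.14].

### API

Orientations are given as a unit quaternion [w, x, y, z].
In Python, from cell import bot gives the robot as it stands. Calls block until the motion is done:
- bot.move_pose(position, orientation): joint-space move of the TCP to a pose.
- bot.move_linear(position, speed=0.15, rotation=None, until_force=None): straight line of the TCP; rotation=None keeps the orientation; speed is the mean speed in m/s. With until_force (N) it stops when the force on the tool has changed by that much, and returns True; else False.
- bot.goto_joints(angles): joint-space move.
- bot.set_gripper(opening, grasp_force=None): opening from 0.0 (shut) to 1.0 (fully open); grasp_force is the grip in N (None keeps the last); returns when the fingers have stopped.
- bot.wait(seconds).
- bot.solve_ik(position, orientation): joint angles nearest the present ones, or None.
- bot.camera(name): name is "scene" or "side" or "wrist"; returns the picture (420x560x3 uint8, red, green, blue); there is no depth.
- bot.calibration(name): a dict with "mtx" (3x3 intrinsics, pixels), "extrinsics" (4x4, takes a point from world to camera coordinates); the wrist camera has in their place "hand_eye" (4x4, takes a point from camera to tool coordinates, whose origin is the TCP and whose axes are the flange's). Camera axes: x right, y down, z forward; pixel columns grow to the right and rows downward; lengths in m; the calibration is good to about 2 mm. A picture is of the moment at which its call begins: read the wrist's pose just before it. calibration takes no time and is no camera call.
A pose or a line that the arm cannot do raises bot.PlanningError and nothing moves.
- bot.close_job(): hands the job in; it is judged then, once.
Trained networks look in the newest picture that a camera, given by its name, has taken for a name from the list of things; names that differ only in an ending like _2 or _b are one class to them, and where a whole thing is asked for, a point or a joint stands for the part that bears it (a point fixed in the world has none). Each returns a list of dicts, best first, with "confidence" (0 to 1); they miss things now and then, are a little off and sometimes report something else, mostly with a low value. They report only what shows in the picture. A call takes as long as a camera call.
- bot.search_frame(camera, thing): "bbox" ([left, top, width, height] in pixels, round what is visible of it).
Readings, each from a call of its own:
- bot.read_clock(): time.
- bot.read_joint_positions(): joint angles.
- bot.read_joint_vel(): joint speeds.
- bot.read_joint_efforts(): joint torques, N m.
- bot.read_position(): TCP position.
- bot.read_tool_rot(): TCP orientation.
- bot.read_ft_force(): force on the tool from outside, world axes, zero at the start.
- bot.read_moment(): the same for the moment, N m.
- bot.read_gripper_width(): opening from 0.0 (shut) to 1.0 (fully open).
- bot.read_finger_force(): force on a finger pad.
Only numpy, scipy, OpenCV 4.12 (cv2) and the standard library are available. Lean on these libraries where they do the work, as an engineer would, in place of code of your own. Each camera call takes 0.05 s, during which the arm holds its last target. There are 200 camera calls.

## Working session

There is one attempt and no reset: what is moved stays moved. The work goes in short steps, each a Python script; the robot and the scene stay as the last script left them, time stands still between calls to the robot, and variables do not carry over. Pictures are saved under pics/ and viewed, at most 10 in all, crops included, and the job is handed in when it is done.

```bash
mkdir -p pics; ls; python3 - <<'E'
from cell import bot
import cv2,numpy as np
ims=[]
for c in ["scene","side"]:
    im=bot.camera(c); cv2.imwrite(f"pics/{c}0.png",im[:,:,::-1])
    k=bot.calibration(c); print(c,np.round(k["mtx"],1).tolist(),np.round(k["extrinsics"],3).tolist())
    for t in ["valve","wheel","hub_top","knob_top","stem_top","cast","burner","jar"]:
        print(t,[(np.round(d["bbox"],1).tolist(),round(d["confidence"],2)) for d in bot.search_frame(c,t)[:2]])
print(bot.read_clock(), bot.read_tool_rot(), bot.calibration("wrist"))
E
```

```text
pics
scene [[475.8, 0.0, 276.3], [0.0, 475.8, 204.5], [0.0, 0.0, 1.0]] [[0.739, 0.673, 0.014, -0.473], [0.585, -0.631, -0.509, -0.256], [-0.334, 0.385, -0.86, 1.296], [0.0, 0.0, 0.0, 1.0]]
valve [([221.0, 134.2, 67.7, 134.3], 0.94), ([279.7, 139.7, 2.2, 15.3], 0.2)]
wheel [([225.4, 137.5, 62.9, 51.6], 0.87)]
hub_top [([228.2, 142.7, 58.9, 47.9], 0.79)]
knob_top []
stem_top []
cast [([309.1, 169.7, 24.5, 25.3], 0.82)]
burner [([295.8, 219.3, 31.7, 40.1], 0.9)]
jar [([201.1, 159.1, 22.5, 28.5], 0.78)]
side [[453.5, 0.0, 280.2], [0.0, 453.5, 214.2], [0.0, 0.0, 1.0]] [[-0.677, -0.736, 0.012, 0.418], [-0.507, 0.454, -0.733, 0.397], [0.534, -0.502, -0.681, 0.637], [0.0, 0.0, 0.0, 1.0]]
valve [([240.3, 223.9, 94.6, 168.9], 0.95)]
wheel [([256.7, 224.9, 76.7, 57.8], 0.82)]
hub_top [([257.7, 222.8, 74.7, 58.8], 0.57)]
knob_top []
stem_top [([213.1, 226.0, 34.4, 43.7], 0.65), ([293.4, 241.5, 5.1, 2.0], 0.56)]
cast [([183.2, 296.4, 40.7, 42.6], 0.78)]
burner [([216.4, 223.1, 35.1, 49.6], 0.83)]
jar [([336.8, 310.3, 33.2, 43.0], 0.92), ([257.9, 221.2, 72.7, 59.1], 0.66)]
0.9 [-1.50817156e-05  9.87558429e-01  1.57252504e-01  7.23721309e-07] {'mtx': array([[309.10382166,   0.        , 278.52358812],
       [  0.        , 309.10382166, 210.5203918 ],
       [  0.        ,   0.        ,   1.        ]]), 'hand_eye': array([[-4.54427440e-04, -9.58035371e-01, -2.86649651e-01,
         7.33356544e-02],
       [ 9.99999883e-01, -3.88134653e-04, -2.88089175e-04,
        -9.34224378e-05],
       [ 1.64740957e-04, -2.86649748e-01,  9.58035435e-01,
        -1.41787280e-01],
       [ 0.00000000e+00,  0.00000000e+00,  0.00000000e+00,
         1.00000000e+00]])}
```

```bash
python3 - <<'E'
import cv2,numpy as np
a=cv2.imread("pics/scene0.png")[110:290,170:370]; b=cv2.imread("pics/side0.png")[210:400,170:380]
cv2.imwrite("pics/c1.png",cv2.resize(a,None,fx=3.3,fy=3.3,interpolation=cv2.INTER_CUBIC))
cv2.imwrite("pics/c2.png",cv2.resize(b,None,fx=3,fy=3,interpolation=cv2.INTER_CUBIC))
E
```

```text
(no output)
```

View pics/c1.png

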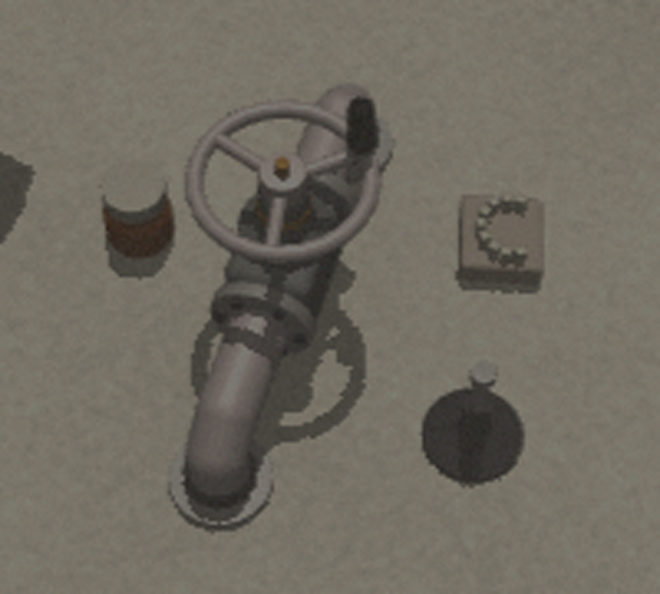

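View pics/c2.png

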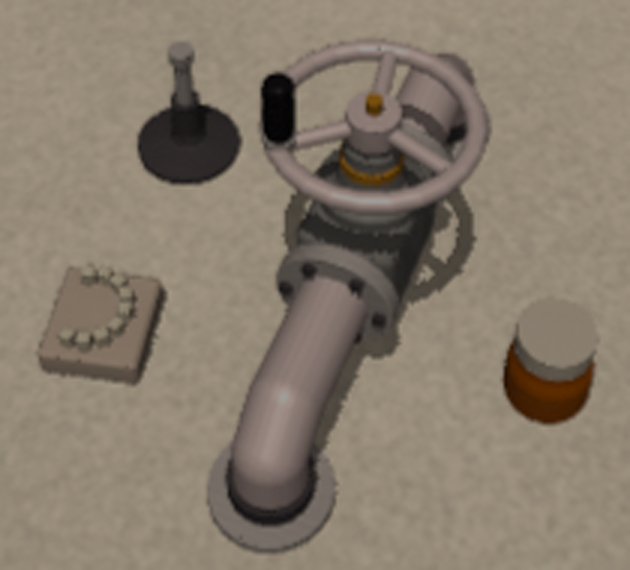

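Scene view: stem top at full-image (255.5,158.5), knob top at (279.4,141.5). Side view: stem top (294.7,243.7), knob top (262.3,237.7). Cast, burner and jar all sit well below wheel height.

```bash
cat > h.py <<'E'
from cell import bot
import numpy as np
def P(c):
    k=bot.calibration(c); return k["mtx"]@k["extrinsics"][:3]
def onplane(c,uv,z):
    p=P(c); H=np.c_[p[:,0],p[:,1],p[:,2]*z+p[:,3]]; w=np.linalg.solve(H,[*uv,1]); return w[:2]/w[2]
def proj(c,X):
    w=P(c)@[*X,1]; return w[:2]/w[2]
E
python3 - <<'E'
from h import *; import cv2
for n,a,b,z in [("stem",(255.5,158.5),(294.7,243.7),.175),("knob",(279.4,141.5),(262.3,237.7),.2065)]:
    X=cv2.triangulatePoints(P("scene"),P("side"),np.array(a),np.array(b))[:,0] if 0 else cv2.triangulatePoints(P("scene"),P("side"),np.array(a).reshape(2,1),np.array(b).reshape(2,1))[:,0]
    print(n,X[:3]/X[3],onplane("scene",a,z),onplane("side",b,z))
E
```

```text
stem [0.5045844  0.07644716 0.17313408] [0.50674723 0.07666235] [0.50206052 0.07640734]
knob [0.52746771 0.12630728 0.20423835] [0.5294807  0.12593348] [0.52472263 0.12676868]
```

```bash
cat >> h.py <<'E'
from scipy.spatial.transform import Rotation as R
TH=np.deg2rad(245.)
Q=[0,np.cos(TH/2),np.sin(TH/2),0]
def wristP():
    k=bot.calibration("wrist"); q=bot.read_tool_rot(); T=np.eye(4)
    T[:3,:3]=R.from_quat([q[1],q[2],q[3],q[0]]).as_matrix(); T[:3,3]=bot.read_position()
    return k["mtx"]@np.linalg.inv(T@k["hand_eye"])[:3]
E
python3 - <<'E'
from h import *; import cv2
bot.move_pose([.51,.085,.30],Q)
p=wristP(); im=bot.camera("wrist"); np.save("wp.npy",p)
for z,X in [("stem",[.5045,.0765,.175]),("knob",[.5275,.1263,.2065])]:
    w=p@[*X,1]; print(z,w[:2]/w[2])
print(bot.read_clock(),bot.read_joint_positions(),bot.read_ft_force(),bot.read_position())
cv2.imwrite("pics/w1.png",im[:,:,::-1])
E
```

```text
stem [280.68231599 192.44753363]
knob [281.16734732 264.89999312]
3.4333 [ 2.12086600e-02  2.27685166e-01 -1.50198901e-01  1.19301797e+00
 -1.40359840e-04 -1.11199860e+00] [-0.09534176 -0.15224836 -0.13854991] [0.5101241  0.0843946  0.29989919]
```

View pics/w1.png

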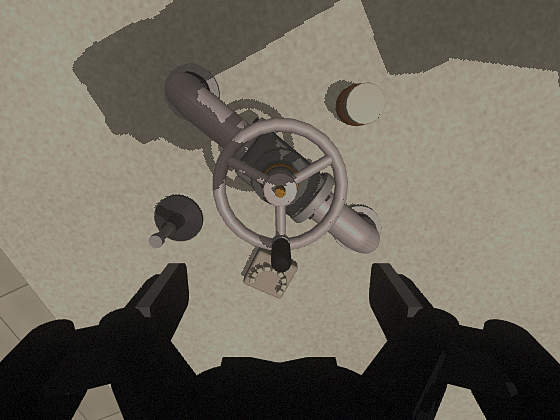

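The wrist view has the stem at about (280,192) and the knob top at about (281,263), within 2 px (about 1–2 mm) of prediction. The measurements hold, so I'll grasp.

```bash
python3 - <<'E'
from h import *; import cv2
bot.set_gripper(.53,20)
bot.move_pose([.5275,.1263,.25],Q)
print(bot.move_linear([.5275,.1263,.174],speed=.06,until_force=6))
print(bot.read_position(),bot.read_ft_force())
bot.set_gripper(0,20); bot.wait(.2)
print(bot.read_gripper_width(),bot.read_finger_force(),bot.read_clock())
for _ in range(4): print(np.round(bot.read_ft_force(),2),np.round(bot.read_moment(),3)); bot.wait(.05)
im=bot.camera("wrist"); cv2.imwrite("pics/w2.png",im[:,:,::-1])
E
```

```text
False
[0.52782463 0.12633098 0.17442141] [-0.99444424 -0.36075619  0.25659419]
0.20265471171799201 20.950812126975507 6.25
[-0.56  1.03  1.38] [0.114 0.004 0.055]
[0.93 0.8  2.07] [ 0.131  0.031 -0.023]
[0.31 0.43 1.3 ] [0.178 0.024 0.014]
[0.47 0.12 2.44] [ 0.125 -0.004 -0.026]
```

View pics/w2.png

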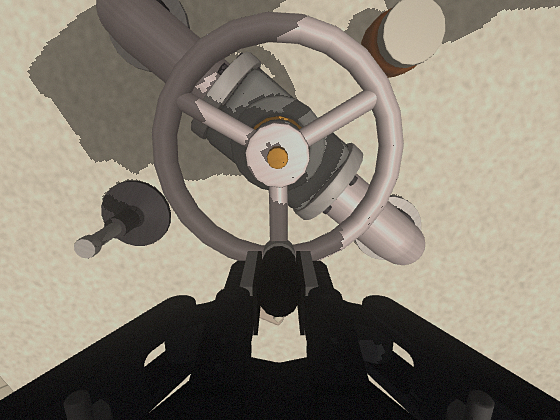

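The knob is held squarely between the pads (about (280,275)), with the stem at (278,157). Next I take up the slack gently in small steps while reading the tangential force.

```bash
cat >> h.py <<'E'
import json
def ft(n=5):
    f=[]
    for _ in range(n): f.append(bot.read_ft_force()); bot.wait(.015)
    return np.mean(f,0)
def goto(c,r,a,speed=.03,z=.174):
    bot.move_linear([c[0]+r*np.cos(a),c[1]+r*np.sin(a),z],speed=speed)
def tr(f,a): return f[0]*-np.sin(a)+f[1]*np.cos(a), f[0]*np.cos(a)+f[1]*np.sin(a)
E
python3 - <<'E'
from h import *
p=wristP(); z=.175; H=np.c_[p[:,0],p[:,1],p[:,2]*z+p[:,3]]; w=np.linalg.solve(H,[278,157,1]); print("stem wrist",w[:2]/w[2])
c=np.array([.5045,.0765]); pos=bot.read_position(); d=pos[:2]-c
a=a0=np.arctan2(d[1],d[0]); r=np.hypot(*d); print(a0,r)
f0=ft(12); print(f0)
t0=bot.read_clock(); log=[]
while a<a0+1.0:
    a+=.06; r+=np.clip(.055-r,-.0002,.0002); goto(c,r,a)
    ft_,fr=tr(ft()-f0,a); pp=bot.read_position()[:2]-c
    log.append([a,ft_,fr]); print(round(a,3),round(np.arctan2(pp[1],pp[0]),3),round(ft_,2),round(fr,2),round(np.hypot(*pp)*1e3,2),round(bot.read_finger_force(),1))
    if abs(ft_)>3.5 or abs(fr)>7: break
json.dump(dict(a=a,r=r,f0=list(f0)),open("st.json","w"))
print(bot.read_clock()-t0,bot.read_clock())
E
```

```text
stem wrist [0.50461468 0.07580751]
1.1359739770994355 0.05506175920344761
[0.15243469 1.20738582 3.01193684]
1.196 1.199 0.38 -0.24 55.05 21.1
1.256 1.259 0.56 0.1 55.06 21.1
1.316 1.319 0.6 -0.75 55.02 21.2
1.376 1.379 0.55 0.08 55.01 21.2
1.436 1.439 0.64 -0.1 54.98 21.2
1.496 1.5 0.61 -0.55 54.96 21.2
1.556 1.559 0.32 -0.16 54.97 21.2
1.616 1.62 0.25 -0.76 54.94 21.2
1.676 1.659 -4.16 -1.73 54.8 21.0
3.075 9.775
```

```bash
python3 - <<'E'
from h import *
s=json.load(open("st.json")); f0=np.array(s["f0"]); a=s["a"]; r=s["r"]; c=np.array([.5045,.0765])
t0=bot.read_clock(); goal=1.657+2*np.pi; i=0
def act():
    p=bot.read_position()[:2]-c; th=np.arctan2(p[1],p[0]); return th+2*np.pi*round((a-th)/(2*np.pi)),np.hypot(*p)
while True:
    th,rr=act()
    if th>=goal-.004: break
    a+= .02 if i<4 else min(.1,max(.01,goal-th)); goto(c,r,a); i+=1
    ft_,fr=tr(ft(3)-f0,a); th,rr=act(); g=bot.read_finger_force()
    if i<6 or i%4==0 or goal-th<.12: print(round(a,3),round(th,3),round(ft_,2),round(fr,2),round(rr*1e3,2),round(g,1))
    r+=np.clip(fr*.00005,-.0002,.0002) if abs(fr)>2 else 0
    if abs(ft_)>13 or abs(fr)>10 or bot.read_clock()-t0>40: print("STOP",ft_,fr); break
json.dump(dict(a=a,r=r,f0=list(f0)),open("st.json","w"))
print(th-goal,bot.read_clock()-t0,bot.read_clock())
E
```

```text
1.696 1.675 -5.05 -2.03 54.76 21.0
1.716 1.694 -4.79 -1.61 54.73 21.0
1.736 1.714 -5.18 -2.09 54.73 21.0
1.756 1.733 -5.1 -1.69 54.71 21.0
1.856 1.84 -4.73 -2.15 54.68 21.0
2.156 2.146 -3.31 -1.79 54.58 21.1
2.556 2.549 -3.88 -1.83 54.58 21.2
2.956 2.942 -3.5 -1.65 54.71 21.2
3.356 3.33 -3.67 -1.79 54.99 21.4
3.756 3.713 -3.76 -0.07 55.32 21.5
4.156 4.097 -4.26 1.89 55.56 21.7
4.556 4.492 -4.72 3.76 55.7 21.8
4.956 4.894 -5.24 3.6 55.82 21.8
5.356 5.299 -5.74 3.41 55.87 21.8
5.756 5.704 -6.08 2.15 55.91 21.6
6.156 6.112 -6.05 1.97 55.83 21.4
6.556 6.522 -5.84 1.04 55.69 21.3
6.956 6.933 -6.32 -0.02 55.54 21.2
7.356 7.35 -5.03 -3.36 55.43 21.2
7.756 7.75 -4.89 -3.18 55.15 21.2
7.856 7.85 -4.9 -4.09 55.05 21.1
7.946 7.939 -4.63 -4.28 54.97 21.1
-0.0012715651814705353 25.1083 34.8833
```

```bash
python3 - <<'E'
from h import *; import cv2
s=json.load(open("st.json")); f0=np.array(s["f0"]); a=s["a"]; r=s["r"]; c=np.array([.5045,.0765])
goto(c,r-.0006,a-.012,speed=.01); print(tr(ft()-f0,a))
pk=bot.read_position()
bot.set_gripper(.5,20); bot.wait(.1); p=bot.read_position(); print(bot.read_finger_force(),pk,p)
bot.move_linear([p[0],p[1],.26],speed=.08)
bot.move_pose([.51,.085,.30],Q)
P_=wristP(); im=bot.camera("wrist"); cv2.imwrite("pics/w3.png",im[100:340,140:420,::-1].copy())
for X in ([.5045,.0765,.175],[.5045+.055*np.cos(1.657),.0765+.055*np.sin(1.657),.2065]):
    w=P_@[*X,1]; print(w[:2]/w[2]-[140,100])
np.save("wp.npy",P_); print(bot.read_clock())
i=cv2.imread("pics/w3.png"); cv2.imwrite("pics/w3.png",cv2.resize(i,None,fx=2.5,fy=2.5,interpolation=cv2.INTER_CUBIC))
E
```

```text
(np.float64(-3.2171672887681715), np.float64(-1.373051626896708))
0.0 [0.50007619 0.13123002 0.17402443] [0.49954058 0.13109687 0.17362491]
[141.18837158  92.19404921]
[174.46303264 156.6551299 ]
37.3167
```

View pics/w3.png

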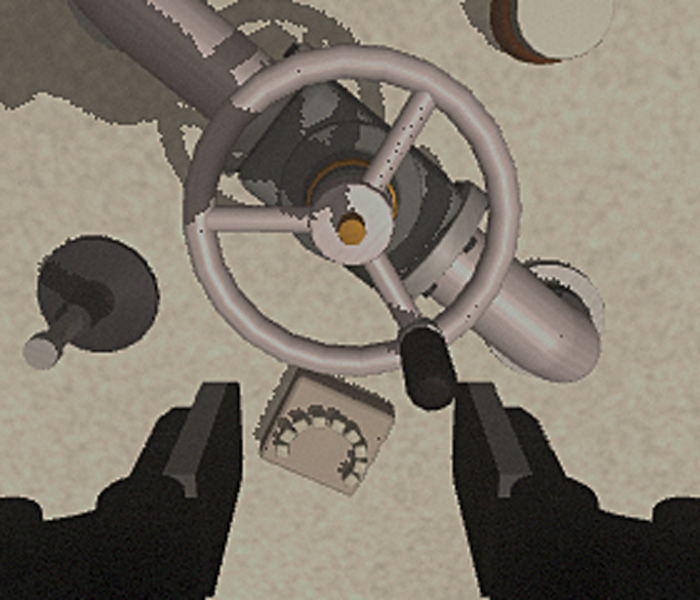

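The stem shows at crop (352,231) and the knob top at about (432,390). The predictions for exactly one turn were (353,230) and (436,392), so they agree within measurement error. The hand is clear and the loose items look undisturbed.

```bash
python3 -c "
from cell import bot
print(bot.close_job())"
```

```text
the job is handed in; nothing more can be done
None
```

I took up the slack until the spindle dragged (about 0.52 rad), opened the valve one full turn from there to within about 0.03 rad by the arm's readings and the wrist camera, let go of the knob, left the cast, burner and jar alone, and handed the job in at about 37 s.

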